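Close a knock-down carcass joint and lock its cam

ROBOT

A 7-joint arm with a two-finger parallel gripper is mounted at the origin on a cart in front of the work surface, level with it; the furniture and walls round the work are solid. World frame = base frame: x ahead of the robot, y to its left, z up, the work surface at z = 0. Lengths are in m, angles in rad, forces in N, time in s.
With the tool pointing down it reaches from about 0.35 to 0.9 m from the base axis. Payload 8.1 kg.
Tool frame: the origin (TCP) lies midway between the tips of the shut fingers; the grasp point (between the pads) lies 19 mm behind it; z points along the fingers, y is the line along which they close (so a half turn about z gives the same grasp; the last joint's range is limited). The gripper opens to 92 mm and grips with 3 to 60 N. Pads are 19 mm wide; open, the fingers measure 130 mm over their backs; the gripper's body (75 mm by 190 mm) begins 47 mm behind the grasp point.
Start: joints at [-1.388, 0.434, 0.025, 1.573, -0.012, 1.134, -0.075], TCP at [0.176, 0.6, 0.227] pointing down, gripper open.
Joint ranges: [-2.62, 2.62], [-0.44, 2.09], [-1.27, 1.32], [0.08, 2.57], [-1.32, 4.46], [0.12, 2], [-2.74, 2.74]. Speed limits (rad/s): [2.22, 2.22, 3.01, 3.01, 3.14, 3.14, 3.14].

INTERFACE

Orientations are given as a rotation vector (axis times angle).
In Python, from cell import arm gives the robot as it stands.
- The arm moves only by the tool carry_out, never from a script. Its arguments are lists of equal length, an entry for each row: "claw": the finger opening in cm, from 0 to 9.18; "delta_pos": the shift along the tool's x, y, z in cm, a list of three; "angular": the turn, a rotation vector about the tool's x, y, z in rad, a list of three. In form: {"claw": [claw, ...], "delta_pos": [[dx, dy, dz], ...], "angular": [[ax, ay, az], ...]}. A call has 1 to 20 rows; each row shifts and turns the commanded pose from where the row before left it, along the tool's axes as they then stand; what a row does not reach is not made up. A row lasts 1/10 s, in which the tool goes at most 50 mm and 8.59 degrees, less where a joint would pass 70% of its speed; a pose out of reach is approached as far as the arm can. A call with a gripper value outside its range is refused whole. The fingers move at their own pace and stop on an object; "force" is the grip in N (left out, the last holds). Time passes only in rows, so rows that do not move let the fingers close. It gives the time, the measured TCP pose, the force, the opening and the grip force at its end, in the units of the state.
- arm.observe(): the state, without advancing time (a new reading comes with each control period).
- arm.get_image(name): name is "scene" or "top" or "wrist"; returns a dict with "frame" (384x512x3 uint8, red, green, blue), "mtx" (3x3 intrinsics, pixels), "T" (4x4, takes a point from camera to world coordinates). Camera axes: x right, y down, z forward; pixel columns grow to the right and rows downward; lengths in m; the calibration is good to about 2 mm. A picture is of the moment at which its call begins. There is no depth.
- arm.sign_off(): hands the job in; it is judged then, once.
Trained networks look in a picture, given as the dict that the camera call returned (one of the last four; its "shot" number tells which), for a name from the list of things; names that differ only in an ending like _2 or _b are one class to them, and where a whole thing is asked for, a point or a joint stands for the part that bears it (a point fixed in the world has none). Each returns a list of dicts, best first, with "conf" (0 to 1); they miss things now and then, are a little off and sometimes report something else, mostly with a low value. They report only what shows in the picture. A call takes as long as a camera call. They do not tell look-alikes from the thing itself.
- arm.look_for(label, picture): "centre" ([column, row] as shares, 0 to 1, of the picture: columns of its width, rows of its height, amid what is visible of it).
- arm.trace(label, picture): "region" (384x512 bool, what is visible of it) and "centre" ([column, row] as shares, 0 to 1, of the picture: columns of its width, rows of its height, amid what is visible of it).
- arm.place_of(label, picture): "centre" ([column, row] as shares, 0 to 1, of the picture: columns of its width, rows of its height: a listed point, or the origin of a listed thing).
The state is a dict: "clock": time; "joints": joint angles; "dq": joint speeds; "joint_efforts": joint torques, N m; "position": TCP position; "ee_rot": TCP orientation; "force": force on the tool from outside, world axes, zero at the start; "ft_torque": the same for the moment, N m; "width": opening from 0.0 (shut) to 1.0 (fully open); "gripper_force": force on a finger pad.
Only numpy, scipy, OpenCV 4.12 (cv2) and the standard library are available. Lean on these libraries where they do the work, as an engineer would, in place of code of your own. Each camera call takes 0.05 s, during which the arm holds its last target. There are 200 camera calls.

TASK

The front board of the little upside-down box stands off on its dowels: push it fully home against the box, then take the flat-sided, wide-bladed screwdriver from the tool stand, set its blade in the slotted cam next to that joint and turn it clockwise, about a quarter turn, until you feel the cam seat and the joint is tight. Press and turn gently, and stop as soon as it is tight so that neither the slot nor the bolt is spoilt; hang the screwdriver back upright in its hole in the stand and leave the other things on the bench where they are.

Things in the scene. Friction and masses are not known exactly. Their poses are not given: they have to be found in the camera images.
- board_face (a point): Front board: plain pale wood, 19 mm thick, 260 mm wide, 110 mm tall, its top edge flush with the box top, 113 mm above the bench. This point is the middle of its outer face, 63 mm above the bench. Axes: x points from the board into the box (the way to push), y along the board, z up.
- front_board (a joint): Gap between the front board and the box in m: 0 is fully home (hard stop), at the start 7 to 13 mm. It slides along its dowels with about 9 N of friction and stays where it is left. Only when it is home can the cam catch the bolt in the board; with more than 2 mm of gap the cam jams on the bolt head or misses it.
- carcass: Small open box of plain pale wood, upside down on a 3 mm rubber mat, fast to it: 180 mm deep (x, without the front board), 260 mm wide (y), closed side on top, 113 mm above the bench. Origin: centre of its footprint on the bench; x points away from the front board, z up. A like cam near the back edge of its top, 112 mm behind the first, is already locked; leave it.
- cam_slot (a point): Middle of the slot mouth of the cam to lock, on its upright axis: a round metal cam, 30 mm across, level with the box top (113 mm above the bench), 34 mm in from the edge that meets the front board, mid-way along it. Slot 13 mm long, 4 mm wide, 6 mm deep with flat floor, along this point's x axis (z up), at the start within 0.7 rad of straight at the front board. Blade play in it: 0.15 rad.
- driver: Short flat-sided screwdriver, 123 mm tall, standing in the stand, handle up. Origin: middle of the blade's lower end; z up along the shank to the handle. Blade 10 mm wide along x, 2.4 mm thick along y, 16 mm long; shank 7 mm thick up to 48 mm; tapered brass ferrule (13 mm) 43 to 55 mm; pale wooden handle from 55 to 123 mm, 34 mm along x and 26 mm along y with flat sides: grip it along y. 0.12 kg.
- tool_stand: Fixed hardwood block, 60 mm (x) by 150 mm (y), 68 mm tall, origin at the centre of its underside. Two upright holes 17 mm across, 60 mm deep, 35 mm to either side of the centre along y. A tool hangs in a hole with the underside of its handle on the block, so the driver's origin then is 13 mm above the bench. Which hole holds the driver varies.
- bradawl: Bradawl with a round dark pear-shaped handle 33 mm across, 110 mm tall over all, in the other hole of the stand; to be left there. Origin at its point, z up.
- try_square: Try square lying flat, 186 by 120 mm, 18 mm high, on the left behind the stand; a bystander.
- white_tub: White tub, 78 mm across, 73 mm tall, on the right beyond the tape; a bystander.
- masking_tape: Roll of masking tape lying flat, 104 mm across, 25 mm high, to the right of the box; a bystander.
- cam: The same cam; origin as cam_slot. It turns clockwise from above with 0.03 to 0.08 N m, drawing on the bolt of the front board, and stays where left. It seats at a hard stop after 1.05 to 1.65 rad; the torque then climbs steeply: stop at 0.10 to 0.14 N m (press about 5 N); 0.2 bruises the slot. The slot stands at a different angle to the hook inside on each cam, so the seat is felt, not seen.
There are look-alikes about, which are no part of the job. What is meant by the driver is not green, and is the smaller of those in its own colour.

How it is judged:
By the outcome, as a careful person would: the job done as asked, in the order asked, and still so for the second after the job is handed in, with the robot touching nothing.
It also fails if it takes over 72 s, if anything falls off the work surface, if the arm or the gripper's body presses on something with over 40 N, if the wrist force passes 120 N, or if a joint passes its speed limit or range.

## Working session

There is one attempt and no reset: what is moved stays moved. The work goes in short steps, Python scripts to look and compute and a tool call to move; the robot and the scene stay as the last step left them, time stands still between calls to the robot, and variables do not carry over. Pictures are saved under pics/ and viewed, at most 10 in all, crops included, and the job is handed in when it is done.

Besides the shell and the picture viewer there is one more tool, called after "Emit:" by a JSON object that holds its "op" and its "data", one argument or row to a line. carry_out: Moves the arm, as the interface text tells. Its arguments: {"type":"object","properties":{"claw":{"type":"array","items":{"type":"number"}},"delta_pos":{"type":"array","items":{"type":"array","items":{"type":"number"}}},"angular":{"type":"array","items":{"type":"array","items":{"type":"number"}}},"force":{"type":"number"}},"required":["claw","delta_pos","angular"]}

```bash
mkdir -p pics
cat > h.py <<'E'
import numpy as np, cv2
from cell import arm
from scipy.spatial.transform import Rotation as R
def px(P,c): return np.array([c[0]*512,c[1]*384])
def ray(P,uv,z):
    d=np.linalg.inv(P["mtx"])@np.array([uv[0],uv[1],1.]); d=P["T"][:3,:3]@d; o=P["T"][:3,3]
    return o+d*(z-o[2])/d[2]
def proj(P,X):
    p=np.linalg.inv(P["T"])@np.append(X,1); q=P["mtx"]@p[:3]; return q[:2]/q[2]
def save(P,n,crop=None,s=1):
    f=P["frame"][:,:,::-1]
    if crop: f=f[crop[1]:crop[3],crop[0]:crop[2]]
    cv2.imwrite("pics/"+n,cv2.resize(f,None,fx=s,fy=s,interpolation=cv2.INTER_CUBIC))
E
python3 - <<'E'
from h import *
print(arm.observe())
Z=dict(board_face=.063,cam_slot=.113,driver=.013,tool_stand=0,bradawl=.013,carcass=0,white_tub=0,masking_tape=0,try_square=0)
for n in("top","scene"):
    P=arm.get_image(n); save(P,n+"0.png",s=1.5); print(n,P["T"][:3].round(3).tolist(),P["mtx"].round(1).tolist())
    for k in Z:
        for d in arm.place_of(k,P): print(k,round(d["conf"],2),px(P,d["centre"]).round(1),ray(P,px(P,d["centre"]),Z[k]).round(4))
E
```

```text
{'clock': 0.0, 'joints': array([-1.38757199,  0.43517114,  0.02497924,  1.57413486, -0.01158268,
        1.13397952, -0.07510243]), 'dq': array([ 0.00189189, -0.00044812,  0.00100869,  0.00163543,  0.00067354,
        0.00015813, -0.00229484]), 'joint_efforts': array([-5.47272248e-04, -6.67822838e+01,  9.84715708e-01, -3.14466798e+01,
       -6.07392867e-02,  4.25466523e-02,  1.62010824e-04]), 'position': array([0.17613536, 0.59912179, 0.22596265]), 'ee_rot': array([-4.47546346e-01, -3.10948629e+00,  2.42982048e-03]), 'force': array([-0.4266321 , -0.28478836, -0.90785549]), 'ft_torque': array([-0.00631658,  0.02013459, -0.04124367]), 'gripper_force': 0.0, 'width': 0.9959938186176713}
top [[-0.018, -0.989, 0.147, 0.332], [-1.0, 0.018, -0.006, -0.006], [0.003, -0.147, -0.989, 1.373]] [[381.0, 0.0, 261.7], [0.0, 381.0, 191.7], [0.0, 0.0, 1.0]]
board_face 0.84 [270.6 210.5] [ 0.4602 -0.0425  0.063 ]
cam_slot 0.58 [277.2 189.7] [ 0.5248 -0.0647  0.113 ]
driver 0.76 [178.3 248.2] [0.3375 0.2848 0.013 ]
driver 0.56 [177.4 194.8] [0.528  0.2905 0.013 ]
driver 0.42 [186.7 223.4] [0.4244 0.256
[... 527 characters left out ...]
], [0.0, 0.0, 1.0]]
board_face 0.73 [195.7 188.7] [0.4001 0.2071 0.063 ]
board_face 0.55 [260.3 212.9] [ 0.458 -0.041  0.063]
cam_slot 0.53 [279.7 195.7] [ 0.5179 -0.0685  0.113 ]
driver 0.86 [169.6 200.3] [0.3351 0.2757 0.013 ]
driver 0.71 [191.8 193.3] [0.4138 0.2511 0.013 ]
driver 0.5 [204.3 177.7] [0.5067 0.2916 0.013 ]
tool_stand 0.64 [186.4 191.5] [0.4177 0.2876 0.    ]
tool_stand 0.3 [289.2 215. ] [ 0.572  -0.0659  0.    ]
bradawl 0.28 [282.3 195. ] [0.6261 0.0136 0.013 ]
carcass 0.74 [291.9 218. ] [ 0.5665 -0.0827  0.    ]
white_tub 0.68 [378.9 244.2] [ 0.6573 -0.3621  0.    ]
try_square 0.78 [222.5 151.5] [0.6895 0.3927 0.    ]
try_square 0.18 [378.4 243.8] [ 0.6578 -0.3601  0.    ]
```

View pics/top0.png

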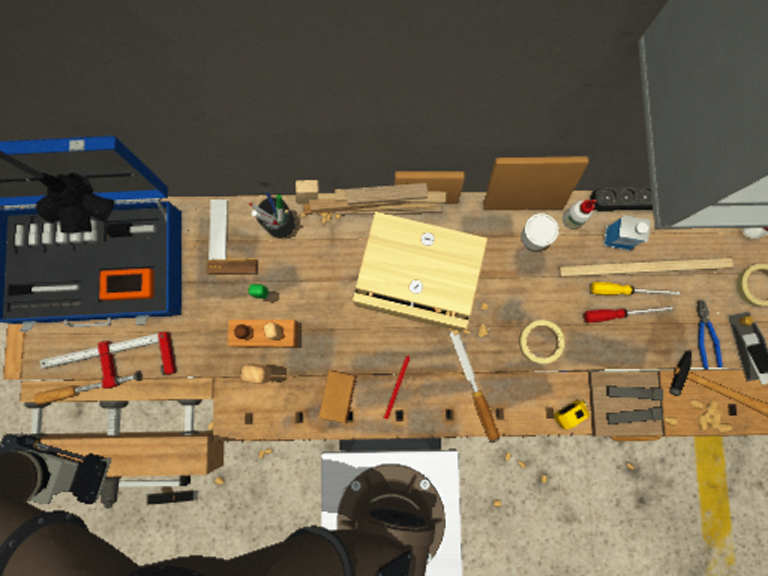

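View pics/scene0.png

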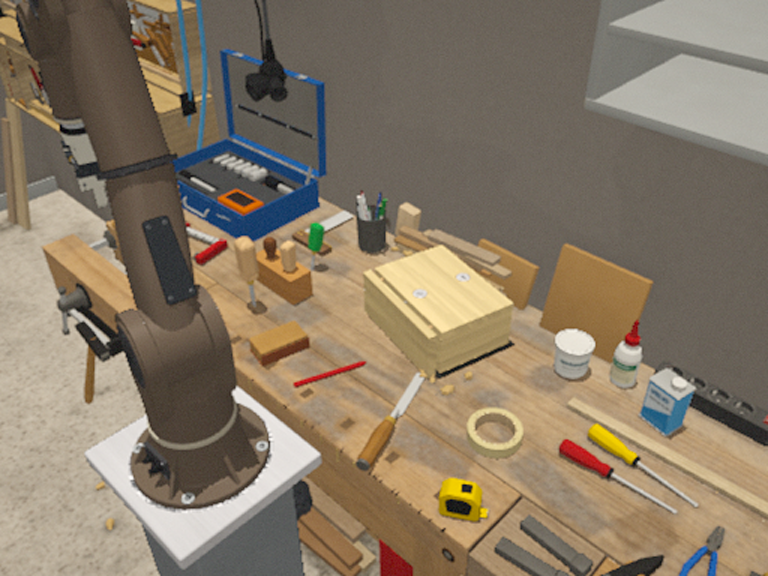

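```bash
cat >> h.py <<'E'
def go(X,yaw=None,v=4.0):
    """rows in tool axes from the measured pose to X; yaw = world angle of tool y (mod pi) with tool z down"""
    s=arm.observe(); r=R.from_rotvec(s["ee_rot"]); d=np.array(X)-s["position"]
    a=r.as_matrix().T@d*100
    print("delta tool cm",a.round(2),"rows",np.ceil(np.linalg.norm(a)/v))
    if yaw is not None:
        y=np.array([np.cos(yaw),np.sin(yaw),0]); ty=r.as_matrix()[:,1]
        if y@ty<0: y=-y
        z=np.array([0,0,-1.]); T=np.c_[np.cross(y,z),y,z]
        print("turn tool",(r.inv()*R.from_matrix(T)).as_rotvec().round(4))
def st():
    s=arm.observe(); m=R.from_rotvec(s["ee_rot"]).as_matrix()
    print(round(s["clock"],2),"pos",s["position"].round(4),"ytool",m[:2,1].round(3),"yaw",round(np.arctan2(m[1,1],m[0,1]),4),"z",m[:,2].round(3),"F",s["force"].round(1),"M",s["ft_torque"].round(3),"w",round(s["width"]*91.8,1),s["gripper_force"],"j",s["joints"].round(2))
E
python3 - <<'E'
from h import *
st(); P=arm.get_image("scene"); save(P,"crop1.png",(130,130,240,230),6)
W=arm.get_image("wrist"); s=arm.observe(); m=np.eye(4); m[:3,:3]=R.from_rotvec(s["ee_rot"]).as_matrix(); m[:3,3]=s["position"]
print((np.linalg.inv(m)@W["T"]).round(3).tolist(),W["mtx"][0,0])
go([0.36,0.29,0.36])
E
```

```text
1.0 pos [0.1763 0.5996 0.2267] ytool [0.282 0.959] yaw 1.2849 z [ 0.  0. -1.] F [-0.4 -0.4  0.4] M [ 0.043  0.01  -0.003] w 91.8 0.0 j [-1.39  0.43  0.03  1.57 -0.01  1.13 -0.08]
[[-0.001, -0.955, -0.298, 0.081], [1.0, -0.001, -0.001, 0.001], [0.001, -0.298, 0.955, -0.157], [0.0, 0.0, 0.0, 1.0]] 313.83865378253614
delta tool cm [-26.36 -24.53 -13.33] rows 10.0
```

View pics/crop1.png

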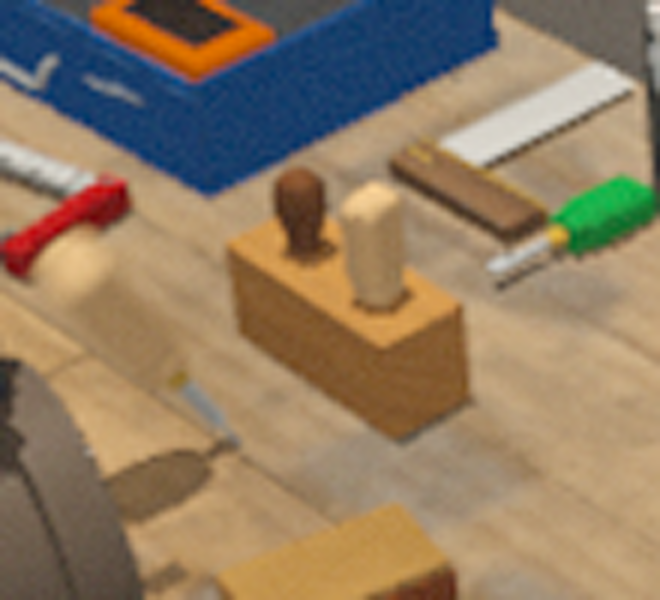

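The crop shows three things that could be the driver, in scene pixels. The pale one in the stand is at about (192,171). A larger pale one, toppling, is at about (150,180). A green one, fallen, is at about (230,165). I choose the smaller pale one in the stand, in the hole to the right of the dark bradawl.

Emit:
{"op": "carry_out", "data": {
  "claw": [9,9,9,9,9,9,9,9,9,9,9],
  "delta_pos": [
    [-2.6,-2.4,-1.3],
    [-2.6,-2.4,-1.3],
    [-2.6,-2.4,-1.3],
    [-2.6,-2.4,-1.3],
    [-2.6,-2.4,-1.3],
    [-2.6,-2.4,-1.3],
    [-2.6,-2.4,-1.3],
    [-2.6,-2.4,-1.3],
    [-2.6,-2.4,-1.3],
    [-2.6,-2.4,-1.3],
    [0,0,0]
  ],
  "angular": [
    [0,0,0],
    [0,0,0],
    [0,0,0],
    [0,0,0],
    [0,0,0],
    [0,0,0],
    [0,0,0],
    [0,0,0],
    [0,0,0],
    [0,0,0],
    [0,0,0]
  ]
}}

```text
clock: 2.2
position: [0.3614, 0.2921, 0.3589]
ee_rot: [0.458, 3.105, 0.003]
force: [-0.1, 0.2, 0.9]
width: 0.978
gripper_force: 0.0
```

Run:
```python
from h import *
st(); P=arm.get_image("wrist"); save(P,"w1.png",s=1.5)
for k,z in dict(driver=.013,tool_stand=0,bradawl=.013).items():
    for d in arm.place_of(k,P): print(k,round(d["conf"],2),px(P,d["centre"]).round(1),ray(P,px(P,d["centre"]),z).round(4))
for d in arm.trace("tool_stand",P)[:2]: print("tr",d["conf"],px(P,d["centre"]))
go([0.42,-0.05,0.37],-0.23+np.pi/2)
```

```text
2.2 pos [0.3614 0.2921 0.3589] ytool [0.289 0.957] yaw 1.2776 z [ 0.003  0.002 -1.   ] F [-0.1  0.2  0.9] M [-0.005  0.003  0.02 ] w 89.7 0.0 j [-0.98  0.07  0.2   1.74 -0.01  1.33  0.5 ]
driver 0.84 [242.4 193.1] [0.4288 0.253  0.013 ]
driver 0.64 [237.2 125. ] [0.3194 0.2789 0.013 ]
driver 0.55 [280.  246.3] [0.5425 0.2872 0.013 ]
tool_stand 0.72 [260.5 185.5] [0.4285 0.2851 0.    ]
bradawl 0.56 [278.6 181.5] [0.427  0.3166 0.013 ]
tr 0.77 [262.8096 186.3936]
delta tool cm [-15.76 -31.55  -1.37] rows 9.0
turn tool [-0.0005 -0.0006 -0.0539]
```

View pics/w1.png

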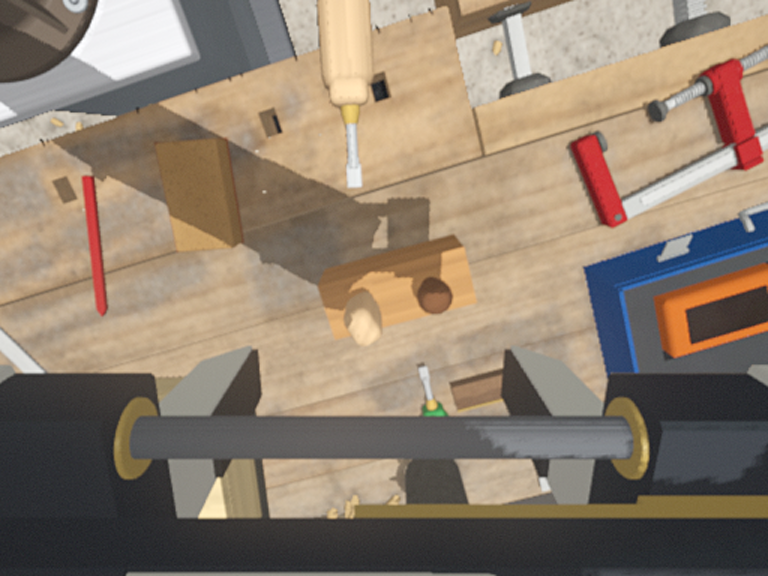

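Wrist picture: the stand is at about (263,187) in 512-pixel coordinates. The wanted driver is at (242,210), the bradawl at (289,196), and the fallen big pale and green drivers are clear of it. Next I view the box.

Emit:
{"op": "carry_out", "data": {
  "claw": [0,0,0,0,0,0,0,0,0,0,0],
  "delta_pos": [
    [-2.2,-2.9,-0.4],
    [-2.2,-2.9,-0.4],
    [-2.2,-2.9,-0.4],
    [-2.2,-2.9,-0.4],
    [-2.2,-2.9,-0.4],
    [-2.2,-2.9,-0.4],
    [-2.2,-2.9,-0.4],
    [-2.2,-2.9,-0.4],
    [-2.2,-2.9,-0.4],
    [-2.2,-2.9,-0.4],
    [0,0,0]
  ],
  "angular": [
    [0,0,-0.005],
    [0,0,-0.005],
    [0,0,-0.005],
    [0,0,-0.005],
    [0,0,-0.005],
    [0,0,-0.005],
    [0,0,-0.005],
    [0,0,-0.005],
    [0,0,-0.005],
    [0,0,-0.005],
    [0,0,0]
  ]
}}

```text
clock: 3.55
position: [0.496, -0.045, 0.3968]
ee_rot: [0.377, 3.118, -0.004]
force: [-0.6, -0.1, 0.9]
width: 0.068
gripper_force: 0.0
```

Run:
```python
from h import *
st(); P=arm.get_image("wrist"); save(P,"w2.png",s=1.5)
for k,z in dict(board_face=.063,cam_slot=.113,carcass=0).items():
    for d in arm.place_of(k,P): print(k,round(d["conf"],2),px(P,d["centre"]).round(1),ray(P,px(P,d["centre"]),z).round(4))
for d in arm.trace("cam",P)[:3]: c=px(P,d["centre"]); print("tr",d["conf"],c,ray(P,c,.113).round(4),d["region"].sum())
```

```text
3.55 pos [ 0.496  -0.045   0.3968] ytool [0.238 0.971] yaw 1.3301 z [ 0.001 -0.003 -1.   ] F [-0.6 -0.1  0.9] M [-0.016 -0.002  0.039] w 6.2 0.0 j [-0.52  0.12  0.58  1.61 -0.06  1.43  1.4 ]
board_face 0.7 [247. 128.] [ 0.4609 -0.0475  0.063 ]
cam_slot 0.7 [118.7 263.1] [ 0.612  -0.2943  0.113 ]
cam_slot 0.6 [244.2 177. ] [ 0.5232 -0.0662  0.113 ]
carcass 0.78 [246.3 192.6] [ 0.58   -0.0805  0.    ]
tr 0.51 [240.5888 173.2992] [ 0.5166 -0.0699  0.113 ] 300
```

View pics/w2.png

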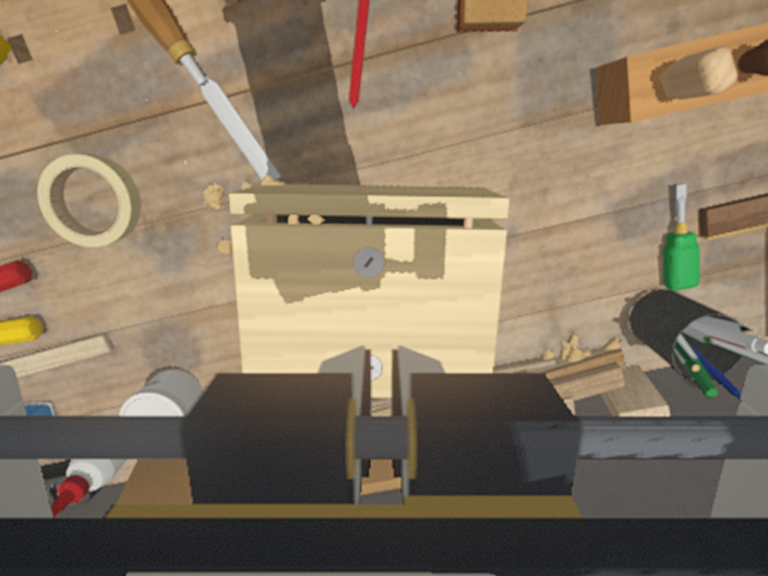

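The picture shows the box with the cam to lock at (245,174) and the rear cam at (250,244), in 512-pixel coordinates. The gap to the front board is at row 145, and the slot runs from lower left to upper right.

Run:
```python
from h import *
P=arm.get_image("wrist")
f=lambda u,v,z=.113: ray(P,(u/1.5,v/1.5),z)
a,b=f(234,226),f(506,231); d=(b-a); print("edge",a.round(4),b.round(4),np.linalg.norm(d),"yaw",np.arctan2(d[1],d[0])-np.pi/2)
a2,b2=f(231,213),f(507,218); print("board in edge",a2.round(4),b2.round(4))
a3,b3=f(231,195),f(507,200); print("board outer",a3.round(4),b3.round(4),np.linalg.norm(b3-a3))
m=(a+b)/2; n=np.array([d[1],-d[0],0])/np.linalg.norm(d); print("n",n,"cam pred",m+n*.034,"cam seen",f(369,262).round(4), "gap",n@(a-a2),n@(b-b2),"th",n@(a2-a3))
# slot by rectified patch about the cam
g=cv2.cvtColor(P["frame"],cv2.COLOR_RGB2GRAY).astype(np.float32)
c=f(369,262); N=200; xs=(np.arange(N)-N/2)*.0002
X,Y=np.meshgrid(xs,xs,indexing='ij')
uv=np.array([[proj(P,c+[X[i,j],Y[i,j],0]) for j in range(N)] for i in range(N)],np.float32)
r=cv2.remap(g,uv[...,0],uv[...,1],cv2.INTER_CUBIC)
cv2.imwrite("pics/cam.png",cv2.resize(r.clip(0,255).astype(np.uint8),None,fx=2.5,fy=2.5))
k=(np.hypot(X,Y)<.010); t=np.median(r[k]); w=np.where(k,np.clip(t-12-r,0,None),0); 
cx,cy=(w*X).sum()/w.sum(),(w*Y).sum()/w.sum(); C=np.cov(np.vstack([X.ravel(),Y.ravel()]),aweights=w.ravel()); e,V=np.linalg.eigh(C)
print("slot offset",cx,cy,"sd",np.sqrt(e),"ang",np.arctan2(V[1,1],V[0,1]))
```

```text
edge [ 0.4556 -0.1714  0.113 ] [0.5195 0.0767 0.113 ] 0.2562185558575845 yaw -0.2522248446032498
board in edge [ 0.4433 -0.1702  0.113 ] [0.5076 0.0795 0.113 ]
board outer [ 0.4276 -0.1648  0.113 ] [0.4911 0.0821 0.113 ] 0.2549673771053685
n [ 0.96835959 -0.24955902  0.        ] cam pred [ 0.52044507 -0.0558206   0.113     ] cam seen [ 0.5187 -0.0562  0.113 ] gap 0.012145232286122794 0.012250284191900756 th 0.01656341702072264
slot offset 0.00026329676805012724 -0.006653568570245322 sd [0.00114873 0.0022095 ] ang 2.2466376597203253
```

View pics/cam.png

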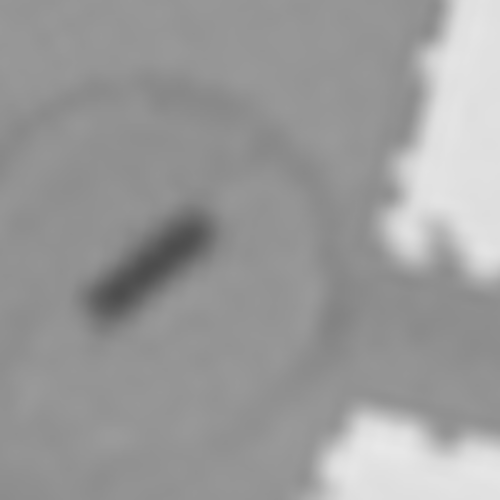

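Run:
```python
from h import *
st(); P=arm.get_image("wrist"); st()
g=cv2.cvtColor(P["frame"],cv2.COLOR_RGB2GRAY); o=cv2.imread("pics/w2.png",0)
o=cv2.resize(o,(512,384))
# box texture shift: ORB-free, template match of the box top strip
def tm(x0,y0,x1,y1,m=14):
    r=cv2.matchTemplate(g[y0-m:y1+m,x0-m:x1+m],o[y0:y1,x0:x1],cv2.TM_CCOEFF_NORMED); _,v,_,l=cv2.minMaxLoc(r); return np.array(l)-m,v
for b in((148,118,200,165),(300,118,350,165),(225,150,268,190)): print(tm(*b))
s=tm(225,150,268,190)[0]
sl,sr=tm(148,118,200,165)[0],tm(300,118,350,165)[0]
f=lambda u,v,s,z=.113: ray(P,np.array([u/1.5,v/1.5])+s,z)
L=[(226,231),(213,218),(195,200)]; res=[]
for (v1,v2),(u1,u2) in zip(L,[(234,506),(231,507),(231,507)]):
    a,b=f(u1,v1,sl),f(u2,v2,sr); d=b-a; n=np.array([d[1],-d[0],0])/np.linalg.norm(d); res.append((a,b))
    print(a.round(4),b.round(4),"len",np.linalg.norm(d).round(4),"yaw",np.arctan2(n[1],n[0]).round(4))
a,b=res[0]; d=b-a; n=np.array([d[1],-d[0],0])/np.linalg.norm(d)
print("cam pred",(a+b)/2+n*.034,"seen",f(369,262,s),"gap",n@(a-res[1][0]),n@(b-res[1][1]))
for q in range(2):
    P=arm.get_image("wrist")
    for k,z in dict(board_face=.063,cam_slot=.113,carcass=0).items():
        for d in arm.place_of(k,P): print(k,round(d["conf"],2),px(P,d["centre"]).round(1),ray(P,px(P,d["centre"]),z).round(4))
```

```text
3.85 pos [ 0.4947 -0.0395  0.3964] ytool [0.231 0.973] yaw 1.3376 z [-0.001  0.    -1.   ] F [0.6 1.1 0. ] M [ 0.077  0.051 -0.008] w 0.5 0.0 j [-0.53  0.11  0.58  1.62 -0.06  1.43  1.39]
3.9 pos [ 0.4947 -0.0398  0.3965] ytool [0.231 0.973] yaw 1.3373 z [-0.  0. -1.] F [-0.1 -0.3 -0.5] M [0.015 0.007 0.035] w 0.2 0.0 j [-0.53  0.11  0.58  1.62 -0.06  1.43  1.39]
(array([-3,  2]), 0.9297298192977905)
(array([-4,  3]), 0.9766974449157715)
(array([-3,  2]), 0.9245104193687439)
[ 0.4573 -0.1766  0.113 ] [0.5225 0.0704 0.113 ] len 0.2555 yaw -0.258
[ 0.4451 -0.1754  0.113 ] [0.5105 0.0733 0.113 ] len 0.2571 yaw -0.2575
[ 0.4293 -0.17    0.113 ] [0.494  0.0759 0.113 ] len 0.2542 yaw -0.2573
cam pred [ 0.52281356 -0.06179459  0.113     ] seen [ 0.52072697 -0.06129134  0.113     ] gap 0.012184828992254948 0.012323931757168958
board_face 0.89 [243.1 131.2] [ 0.4627 -0.0486  0.063 ]
board_face 0.64 [241.6 176.3] [ 0.5316 -0.0682  0.063 ]
cam_slot 0.81 [240.1 175.4] [ 0.518  -0.0652  0.113 ]
carcass 0.98 [245.  193.7] [ 0.5799 -0.0764  0.    ]
board_face 0.63 [242.5 129.5] [ 0.4602 -0.0498  0.063 ]
board_face 0.39 [112.7 262.2] [ 0.6298 -0.328   0.063 ]
cam_slot 0.52 [241.  175.8] [ 0.5192 -0.0651  0.113 ]
carcass 0.59 [246.9 191.4] [ 0.5767 -0.073   0.    ]
```

Run:
```python
from h import *
st(); go([0.400,-0.034,0.058],-0.25+np.pi/2)
```

```text
4.3 pos [ 0.4949 -0.0411  0.3968] ytool [0.234 0.972] yaw 1.335 z [ 0.  0. -1.] F [0.3 0.6 0.6] M [ 0.011  0.008 -0.02 ] w 0.1 0.0 j [-0.53  0.11  0.58  1.62 -0.06  1.43  1.39]
delta tool cm [ 9.39 -1.53 33.88] rows 9.0
turn tool [0.0001 0.     0.0142]
```

Emit:
{"op": "carry_out", "data": {
  "claw": [0,0,0,0,0,0,0,0,0,0,0,0,0,0],
  "delta_pos": [
    [3,-0.5,1],
    [3.4,-0.5,2],
    [3,-0.5,3.8],
    [0,0,3.5],
    [0,0,3.5],
    [0,0,3.5],
    [0,0,3.5],
    [0,0,3.5],
    [0,0,3.5],
    [0,0,3],
    [0,0,2],
    [0,0,1],
    [0,0,0],
    [0,0,0]
  ],
  "angular": [
    [0,0,0.014],
    [0,0,0],
    [0,0,0],
    [0,0,0],
    [0,0,0],
    [0,0,0],
    [0,0,0],
    [0,0,0],
    [0,0,0],
    [0,0,0],
    [0,0,0],
    [0,0,0],
    [0,0,0],
    [0,0,0]
  ]
}}

```text
clock: 5.7
position: [0.4006, -0.033, 0.0593]
ee_rot: [0.392, 3.116, 0.0]
force: [-0.5, 0.2, 0.8]
width: 0.003
gripper_force: 0.0
```

Run:
```python
from h import *
st(); n=np.array([np.cos(-.25),np.sin(-.25),0]); p=arm.observe()["position"]; f=np.array([.4575,-.048,0]); e=f-p; print("to face along n",n@e,"lateral",e[0]*-n[1]+e[1]*n[0])
```

```text
5.7 pos [ 0.4006 -0.033   0.0593] ytool [0.248 0.969] yaw 1.3207 z [ 0.001  0.    -1.   ] F [-0.5  0.2  0.8] M [ 0.055 -0.033  0.008] w 0.2 0.0 j [-0.42  0.35  0.46  2.31 -0.31  0.53  1.61]
to face along n 0.05884237251148267 lateral -0.0004802107154611192
```

Emit:
{"op": "carry_out", "data": {
  "claw": [0,0,0,0,0,0,0,0],
  "delta_pos": [
    [-1,0,0],
    [-1.2,0,0],
    [-1.2,0,0],
    [-0.6,0,0],
    [-0.4,0,0],
    [-0.3,0,0],
    [-0.3,0,0],
    [-0.3,0,0]
  ],
  "angular": [
    [0,0,0],
    [0,0,0],
    [0,0,0],
    [0,0,0],
    [0,0,0],
    [0,0,0],
    [0,0,0],
    [0,0,0]
  ]
}}

```text
clock: 6.5
position: [0.4491, -0.0455, 0.0583]
ee_rot: [-0.391, -3.113, -0.001]
force: [-10.6, 3.4, 7.3]
width: 0.002
gripper_force: 5.0
```

Emit:
{"op": "carry_out", "data": {
  "claw": [0,0,0],
  "delta_pos": [
    [-0.2,0,0],
    [-0.2,0,0],
    [-0.2,0,0]
  ],
  "angular": [
    [0,0,0],
    [0,0,0],
    [0,0,0]
  ]
}}

```text
clock: 6.8
position: [0.4538, -0.0467, 0.0581]
ee_rot: [-0.391, -3.111, -0.001]
force: [-11.1, 2.8, 7.7]
width: 0.004
gripper_force: 5.1
```

Emit:
{"op": "carry_out", "data": {
  "claw": [0,0],
  "delta_pos": [
    [-0.2,0,0],
    [-0.2,0,0]
  ],
  "angular": [
    [0,0,0],
    [0,0,0]
  ]
}}

```text
clock: 7.0
position: [0.4577, -0.0477, 0.0582]
ee_rot: [-0.391, -3.111, -0.001]
force: [-10.2, 2.5, 7.2]
width: 0.0
gripper_force: 5.1
```

Emit:
{"op": "carry_out", "data": {
  "claw": [0,0],
  "delta_pos": [
    [-0.2,0,0],
    [-0.1,0,0]
  ],
  "angular": [
    [0,0,0],
    [0,0,0]
  ]
}}

```text
clock: 7.2
position: [0.459, -0.0481, 0.0579]
ee_rot: [-0.391, -3.108, -0.002]
force: [-17.3, 5.0, 15.1]
width: 0.002
gripper_force: 8.9
```

Emit:
{"op": "carry_out", "data": {
  "claw": [0,0,0],
  "delta_pos": [
    [-0.1,0,0],
    [-0.1,0,0],
    [0,0,0]
  ],
  "angular": [
    [0,0,0],
    [0,0,0],
    [0,0,0]
  ]
}}

```text
clock: 7.5
position: [0.4589, -0.0481, 0.0577]
ee_rot: [-0.39, -3.104, -0.003]
force: [-20.5, 6.1, 18.4]
width: 0.005
gripper_force: 11.0
```

The board stopped with the force rising and no further travel, so it is home. I back off and look at it.

Emit:
{"op": "carry_out", "data": {
  "claw": [0,0,0,0,0,0,0,0,0,0,0,0],
  "delta_pos": [
    [2,0,0],
    [2,0,-0.5],
    [0,0,-4],
    [0,0,-4],
    [0,0,-4],
    [-3,0,-4],
    [-4,0,-2],
    [-3,0,0],
    [0,0,0],
    [0,0,0],
    [0,0,0],
    [0,0,0]
  ],
  "angular": [
    [0,0,0],
    [0,0,0],
    [0,0,0],
    [0,0,0],
    [0,0,0],
    [0,0,0],
    [0,0,0],
    [0,0,0],
    [0,0,0],
    [0,0,0],
    [0,0,0],
    [0,0,0]
  ]
}}

```text
clock: 8.7
position: [0.523, -0.0643, 0.2435]
ee_rot: [-0.391, -3.116, -0.001]
force: [-0.5, -0.5, 0.4]
width: 0.005
gripper_force: 0.0
```

```bash
cat >> h.py <<'E'
def patch(P,c,half=.02,N=400):
    xs=np.linspace(-half,half,N); X,Y=np.meshgrid(xs,xs,indexing='ij')
    W=np.stack([c[0]+X,c[1]+Y,np.full_like(X,c[2]),np.ones_like(X)],-1)@np.linalg.inv(P["T"]).T
    q=W[...,:3]@P["mtx"].T; q=(q[...,:2]/q[...,2:]).astype(np.float32)
    return X,Y,cv2.remap(P["frame"],q[...,0],q[...,1],cv2.INTER_CUBIC)
E
python3 - <<'E'
from h import *
st(); P=arm.get_image("wrist"); save(P,"w3.png",s=1.0)
for d in arm.place_of("cam_slot",P): print(round(d["conf"],2),px(P,d["centre"]).round(1),ray(P,px(P,d["centre"]),.113).round(4))
c=np.array([.520,-.064,.113]); X,Y,r=patch(P,c)
cv2.imwrite("pics/cam3.png",np.hstack([r[:,:,::-1],cv2.resize(P["frame"][100:300,156:356,::-1],(400,400))]))
g=cv2.cvtColor(r,cv2.COLOR_RGB2GRAY).astype(float)
k=np.hypot(X,Y)<.011; t=np.median(g[k]); w=np.where(k&(g<t-35),1.,0)
cx,cy=(w*X).sum()/w.sum(),(w*Y).sum()/w.sum(); C=np.cov(np.vstack([X.ravel(),Y.ravel()]),aweights=w.ravel()); e,V=np.linalg.eigh(C)
print("slot",c[0]+cx,c[1]+cy,"L,W",np.sqrt(12*e),"ang",np.arctan2(V[1,1],V[0,1]),t)
E
```

```text
8.7 pos [ 0.523  -0.0643  0.2435] ytool [0.247 0.969] yaw 1.321 z [-0.001  0.001 -1.   ] F [-0.5 -0.5  0.4] M [-0.003  0.021  0.036] w 0.5 0.0 j [-0.46  0.28  0.61  1.82 -0.18  1.09  1.54]
0.97 [248.4 181.6] [ 0.5186 -0.0678  0.113 ]
slot 0.5201745888874602 -0.0643135200738119 L,W [0.00300273 0.01106033] ang 2.251105202996517 142.0
```

View pics/cam3.png

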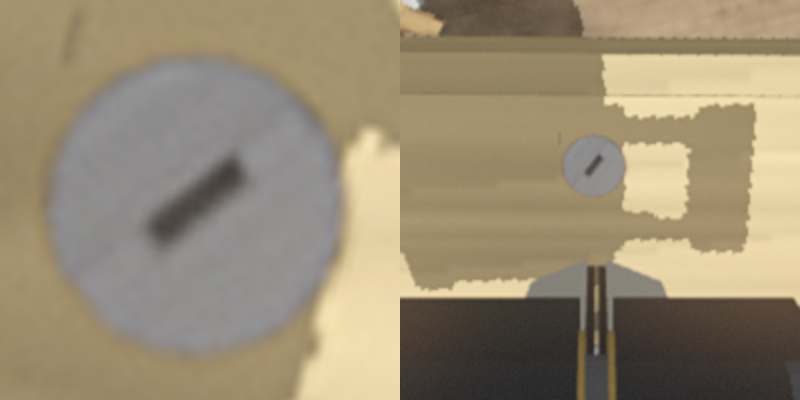

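The gap is shut, with only a hairline at row 95 of the right half. The slot centre is at (0.5202,-0.0643), 11 x 3 mm as seen, at an angle of -0.89 rad. Now to the stand.

Run:
```python
from h import *
st(); go([0.425,0.258,0.25],1.30)
```

```text
8.8 pos [ 0.5234 -0.0643  0.2437] ytool [0.247 0.969] yaw 1.3211 z [-0.     0.001 -1.   ] F [ 0.4  0.7 -0.4] M [0.021 0.051 0.035] w 0.5 0.0 j [-0.46  0.28  0.61  1.82 -0.18  1.09  1.54]
delta tool cm [17.5  28.79 -0.61] rows 9.0
turn tool [ 0.0005 -0.0005  0.0211]
```

Emit:
{"op": "carry_out", "data": {
  "claw": [4.6,4.6,4.6,4.6,4.6,4.6,4.6,4.6,4.6,4.6,4.6,4.6,4.6],
  "delta_pos": [
    [1.75,2.88,0],
    [1.75,2.88,0],
    [1.75,2.88,0],
    [1.75,2.88,0],
    [1.75,2.88,0],
    [1.75,2.88,0],
    [1.75,2.88,0],
    [1.75,2.88,0],
    [1.75,2.88,0],
    [1.75,2.88,0],
    [0,0,0],
    [0,0,0],
    [0,0,0]
  ],
  "angular": [
    [0,0,0.02],
    [0,0,0],
    [0,0,0],
    [0,0,0],
    [0,0,0],
    [0,0,0],
    [0,0,0],
    [0,0,0],
    [0,0,0],
    [0,0,0],
    [0,0,0],
    [0,0,0],
    [0,0,0]
  ]
}}

```text
clock: 10.1
position: [0.4318, 0.2584, 0.2438]
ee_rot: [0.424, 3.113, -0.0]
force: [0.3, -0.7, 0.6]
width: 0.502
gripper_force: 0.0
```

Run:
```python
from h import *
st(); P=arm.get_image("wrist")
for k,z in dict(driver=.013,tool_stand=0,bradawl=.013).items():
    for d in arm.place_of(k,P): print(k,round(d["conf"],2),px(P,d["centre"]).round(1),ray(P,px(P,d["centre"]),z).round(4))
A=[]
for d in arm.trace("driver",P)[:3]:
    c=px(P,d["centre"]); m=d["region"]; print("tr",round(d["conf"],2),c,ray(P,c,.13).round(4),m.sum()) 
f=P["frame"][:,:,::-1].copy(); save(P,"w4.png")
X,Y,r=patch(P,[.425,.258,.136],.06,400)
X,Y,r2=patch(P,[.425,.258,.068],.06,400)
cv2.imwrite("pics/st.png",np.hstack([r[:,:,::-1],r2[:,:,::-1]]))
```

```text
10.1 pos [0.4318 0.2584 0.2438] ytool [0.268 0.964] yaw 1.2998 z [ 0. -0. -1.] F [ 0.3 -0.7  0.6] M [ 0.012  0.069 -0.027] w 46.1 0.0 j [-1.01  0.22  0.44  1.87 -0.11  1.08  0.78]
driver 0.77 [247.5 163.2] [0.4296 0.2512 0.013 ]
driver 0.75 [244.6  67.5] [0.321  0.2787 0.013 ]
tool_stand 0.89 [275.1 153.5] [0.4294 0.2879 0.    ]
tr 0.95 [242.0224  35.0976] [0.3077 0.2839 0.13  ] 745
tr 0.57 [246.2208 182.0928] [0.423  0.2543 0.13  ] 1265
tr 0.38 [303.0016 308.0832] [0.5667 0.2735 0.13  ] 30
```

View pics/st.png

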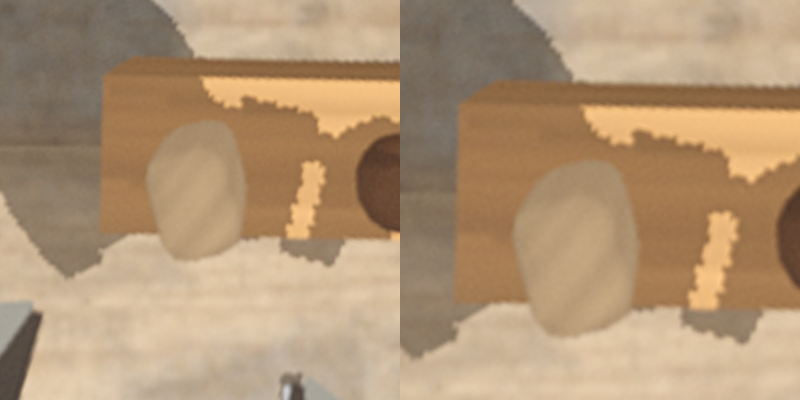

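The patches show the pale driver handle at about (197,212) in the left one and the bradawl at (385,183). The stand's block edges agree with the 60 mm size. I fit the handle's yaw from its silhouette.

```bash
cat > fit.py <<'E'
from h import *
from scipy.optimize import differential_evolution
P=arm.get_image("wrist")
m=[d for d in arm.trace("driver",P) if abs(ray(P,px(P,d["centre"]),.13)[1]-.255)<.02 and d["region"].sum()>500][0]["region"]
# colour refinement of the mask
ys,xs=np.where(m); M=m.astype(np.uint8); print(m.sum(),xs.min(),xs.max(),ys.min(),ys.max())
cv2.imwrite("pics/mask.png",M*255)
S=4; x0,y0=xs.min()-15,ys.min()-15; w,h=(xs.max()-x0+15),(ys.max()-y0+15)
B=cv2.resize(M[y0:y0+h,x0:x0+w],None,fx=S,fy=S,interpolation=cv2.INTER_LINEAR)
K=np.linalg.inv(P["T"])
def sil(p):
    x,y,a,s0,s1,ch=p; pts=[]
    for z,s in((.068,s0),(.085,1),(.125,1),(.136,s1)):
        hx,hy=.017*s,.013*s; c=ch*.013
        for u,v in((hx,hy-c),(hx-c,hy),(-hx+c,hy),(-hx,hy-c),(-hx,-hy+c),(-hx+c,-hy),(hx-c,-hy),(hx,-hy+c)):
            pts.append([x+u*np.cos(a)-v*np.sin(a),y+u*np.sin(a)+v*np.cos(a),z,1])
    q=(np.array(pts)@K.T)[:,:3]@P["mtx"].T; q=(q[:,:2]/q[:,2:]-[x0,y0]+.5)*S
    im=np.zeros_like(B); cv2.fillConvexPoly(im,cv2.convexHull(q.astype(np.float32)).astype(np.int32),1); return im
def cost(p):
    i=sil(p); return 1-(i&B).sum()/(i|B).sum()
r=differential_evolution(cost,[(.41,.445),(.24,.27),(-.8,.8),(.6,1),(.6,1),(0,.9)],seed=1,maxiter=60,popsize=12)
print(r.x.round(4),r.fun)
for a in np.arange(-.6,.61,.1):
    q=differential_evolution(lambda p:cost([p[0],p[1],a,*p[2:]]),[(.41,.445),(.24,.27),(.6,1),(.6,1),(0,.9)],seed=1,maxiter=15,popsize=8); print(round(a,1),round(q.fun,3),q.x[:2].round(4))
E
python3 fit.py
```

```text
1267 230 266 158 205
[0.4276 0.2551 0.2277 0.685  0.8482 0.3971] 0.03604878048780491
-0.6 0.205 [0.4275 0.2555]
-0.5 0.207 [0.4257 0.2546]
-0.4 0.192 [0.4291 0.2553]
-0.3 0.168 [0.4267 0.2563]
-0.2 0.154 [0.427 0.256]
-0.1 0.126 [0.4276 0.2554]
-0.0 0.091 [0.4278 0.255 ]
0.1 0.057 [0.428  0.2549]
0.2 0.039 [0.4279 0.255 ]
0.3 0.042 [0.4277 0.2554]
0.4 0.054 [0.4281 0.2549]
0.5 0.068 [0.4285 0.2548]
0.6 0.077 [0.4274 0.2551]
```

Run:
```python
from h import *
st(); go([0.4277,0.2551,0.160],1.80);
```

```text
10.45 pos [0.4317 0.2591 0.2438] ytool [0.267 0.964] yaw 1.3 z [ 0.  0. -1.] F [ 0.2 -0.8 -0.6] M [ 0.017 -0.045 -0.018] w 46.1 0.0 j [-1.01  0.22  0.44  1.87 -0.11  1.08  0.78]
delta tool cm [ 0.28 -0.49  8.38] rows 3.0
turn tool [ 1.e-04  1.e-04 -5.e-01]
```

Emit:
{"op": "carry_out", "data": {
  "claw": [4.6,4.6,4.6,4.6,4.6,4.6,4.6,4.6,4.6],
  "delta_pos": [
    [0.3,-0.5,0],
    [0,0,1],
    [0,0,2],
    [0,0,2],
    [0,0,2],
    [0,0,1.4],
    [0,0,0],
    [0,0,0],
    [0,0,0]
  ],
  "angular": [
    [0,0,-0.05],
    [0,0,-0.1],
    [0,0,-0.1],
    [0,0,-0.1],
    [0,0,-0.1],
    [0,0,-0.05],
    [0,0,0],
    [0,0,0],
    [0,0,0]
  ]
}}

```text
clock: 11.35
position: [0.4279, 0.2557, 0.1606]
ee_rot: [-0.358, 3.12, 0.001]
force: [0.7, 0.9, 0.2]
width: 0.497
gripper_force: 0.0
```

Run:
```python
from h import *
st(); go([0.4277,0.2551,0.088],1.80);
```

```text
11.35 pos [0.4279 0.2557 0.1606] ytool [-0.227  0.974] yaw 1.7995 z [ 0.001  0.001 -1.   ] F [0.7 0.9 0.2] M [ 0.104  0.044 -0.012] w 45.6 0.0 j [-0.91  0.31  0.34  1.98 -0.13  0.87  1.29]
delta tool cm [ 0.04 -0.06  7.26] rows 2.0
turn tool [ 0.0006  0.0013 -0.0005]
```

Emit:
{"op": "carry_out", "data": {
  "claw": [4.6,4.6,4.6,4.6,4.6,4.6],
  "delta_pos": [
    [0,-0.06,1.4],
    [0,0,2],
    [0,0,2],
    [0,0,1.3],
    [0,0,0.6],
    [0,0,0]
  ],
  "angular": [
    [0,0,0],
    [0,0,0],
    [0,0,0],
    [0,0,0],
    [0,0,0],
    [0,0,0]
  ]
}}

```text
clock: 11.95
position: [0.4275, 0.255, 0.0868]
ee_rot: [0.36, -3.121, 0.0]
force: [0.2, 0.0, 0.9]
width: 0.502
gripper_force: 0.0
```

Emit:
{"op": "carry_out", "data": {
  "claw": [2.2,2.2,2.2,2.2,2.2,2.2],
  "delta_pos": [
    [0,0,0],
    [0,0,0],
    [0,0,0],
    [0,0,0],
    [0,0,0],
    [0,0,0]
  ],
  "angular": [
    [0,0,0],
    [0,0,0],
    [0,0,0],
    [0,0,0],
    [0,0,0],
    [0,0,0]
  ],
  "force": 30
}}

```text
clock: 12.55
position: [0.4279, 0.2552, 0.0874]
ee_rot: [-0.36, 3.12, 0.001]
force: [-1.3, -0.8, 6.9]
width: 0.281
gripper_force: 29.6
```

Run:
```python
from h import *
st()
```

```text
12.55 pos [0.4279 0.2552 0.0874] ytool [-0.228  0.974] yaw 1.8008 z [ 0.001  0.001 -1.   ] F [-1.3 -0.8  6.9] M [-0.052  0.257 -0.045] w 25.8 29.586222767829895 j [-0.87  0.41  0.3   2.06 -0.19  0.7   1.35]
```

Emit:
{"op": "carry_out", "data": {
  "claw": [2.2,2.2,2.2,2.2,2.2,2.2,2.2,2.2,2.2],
  "delta_pos": [
    [0,0,-0.8],
    [0,0,-1.6],
    [0,0,-2.2],
    [0,0,-2.5],
    [0,0,-2.5],
    [0,0,-2.5],
    [0,0,-2],
    [0,0,-1],
    [0,0,0]
  ],
  "angular": [
    [0,0,0],
    [0,0,0],
    [0,0,0],
    [0,0,0],
    [0,0,0],
    [0,0,0],
    [0,0,0],
    [0,0,0],
    [0,0,0]
  ]
}}

```text
clock: 13.45
position: [0.4279, 0.2552, 0.2389]
ee_rot: [-0.361, 3.119, 0.002]
force: [-0.3, -0.0, -1.5]
width: 0.285
gripper_force: 29.6
```

Run:
```python
from h import *
st(); go([0.5203,-0.0643,0.24],0.681)
P=arm.get_image("wrist"); s=arm.observe(); print("tip expected px",proj(P,s["position"]-[0,0,.0744]))
for d in arm.place_of("driver",P): print(d["conf"],px(P,d["centre"]))
```

```text
13.45 pos [0.4279 0.2552 0.2389] ytool [-0.228  0.974] yaw 1.801 z [ 0.002  0.002 -1.   ] F [-0.3 -0.  -1.5] M [ 0.02   0.004 -0.032] w 26.1 29.593563079833984 j [-0.94  0.21  0.36  1.88 -0.09  1.06  1.25]
delta tool cm [ -1.7  -33.22  -0.15] rows 9.0
turn tool [2.10e-03 1.10e-03 1.12e+00]
tip expected px [252.94120133 202.62885493]
0.9 [252.8768 206.208 ]
0.72 [296.704  77.184]
```

Emit:
{"op": "carry_out", "data": {
  "claw": [2.2,2.2,2.2,2.2,2.2,2.2,2.2,2.2,2.2,2.2,2.2,2.2,2.2,2.2,2.2,2.2,2.2,2.2,2.2,2.2],
  "delta_pos": [
    [-0.17,-3.32,0],
    [-0.17,-3.32,0],
    [-0.17,-3.32,0],
    [-0.17,-3.32,0],
    [-0.17,-3.32,0],
    [-0.17,-3.32,0],
    [-0.17,-3.32,0],
    [-0.17,-3.32,0],
    [-0.17,-3.32,0],
    [-0.17,-3.32,0],
    [0,0,0],
    [0,0,0],
    [0,0,0],
    [0,0,0],
    [0,0,0],
    [0,0,0],
    [0,0,0],
    [0,0,0],
    [0,0,0],
    [0,0,0]
  ],
  "angular": [
    [0,0,0],
    [0,0,0],
    [0,0,0],
    [0,0,0],
    [0,0,0],
    [0,0,0],
    [0,0,0],
    [0,0,0],
    [0,0,0],
    [0,0,0],
    [0,0,0.14],
    [0,0,0.14],
    [0,0,0.14],
    [0,0,0.14],
    [0,0,0.14],
    [0,0,0.14],
    [0,0,0.14],
    [0,0,0.14],
    [0,0,0],
    [0,0,0]
  ]
}}

```text
clock: 15.55
position: [0.5193, -0.0644, 0.2369]
ee_rot: [-1.346, -2.837, 0.002]
force: [0.6, 0.5, -1.3]
width: 0.283
gripper_force: 29.6
```

Run:
```python
from h import *
st(); go([0.5203,-0.0643,0.200],0.681)
```

```text
15.55 pos [ 0.5193 -0.0644  0.2369] ytool [0.774 0.633] yaw 0.6851 z [-0.002 -0.001 -1.   ] F [ 0.6  0.5 -1.3] M [-0.028  0.025  0.045] w 26.0 29.59374636411667 j [-0.59  0.31  0.79  1.85 -0.25  1.09  0.98]
delta tool cm [-0.06  0.09  3.69] rows 1.0
turn tool [-0.0016 -0.0006  0.0041]
```

Emit:
{"op": "carry_out", "data": {
  "claw": [2.2,2.2,2.2,2.2,2.2,2.2],
  "delta_pos": [
    [-0.06,0.09,1],
    [0,0,1.4],
    [0,0,1.2],
    [0,0,0.6],
    [0,0,0],
    [0,0,0]
  ],
  "angular": [
    [0,0,0],
    [0,0,0],
    [0,0,0],
    [0,0,0],
    [0,0,0],
    [0,0,0]
  ]
}}

```text
clock: 16.15
position: [0.521, -0.0645, 0.1958]
ee_rot: [1.352, 2.836, -0.0]
force: [0.4, 0.0, -2.0]
width: 0.286
gripper_force: 29.6
```

Run:
```python
from h import *
st(); P=arm.get_image("wrist"); s=arm.observe()
print("slot px",proj(P,np.array([.5203,-.0643,.113])),"tip px",proj(P,s["position"]-[0,0,.0744]))
u,v=proj(P,s["position"]-[0,0,.0744]).astype(int)
a=P["frame"][v-45:v+35,u-40:u+40,::-1]
Q=arm.get_image("scene"); u,v=proj(Q,s["position"]-[0,0,.0744]).astype(int); print("scene tip",u,v)
b=Q["frame"][v-50:v+30,u-40:u+40,::-1]
cv2.imwrite("pics/tip.png",np.hstack([cv2.resize(i,(400,400),interpolation=cv2.INTER_CUBIC) for i in(a,b)]))
```

```text
16.15 pos [ 0.521  -0.0645  0.1958] ytool [0.777 0.63 ] yaw 0.681 z [ 0. -0. -1.] F [ 0.4  0.  -2. ] M [-0.103 -0.019 -0.001] w 26.3 29.593372642993927 j [-0.56  0.36  0.77  1.9  -0.29  1.    1.02]
slot px [252.85257944 200.56932454] tip px [253.47238218 204.91351884]
scene tip 279 192
```

View pics/tip.png

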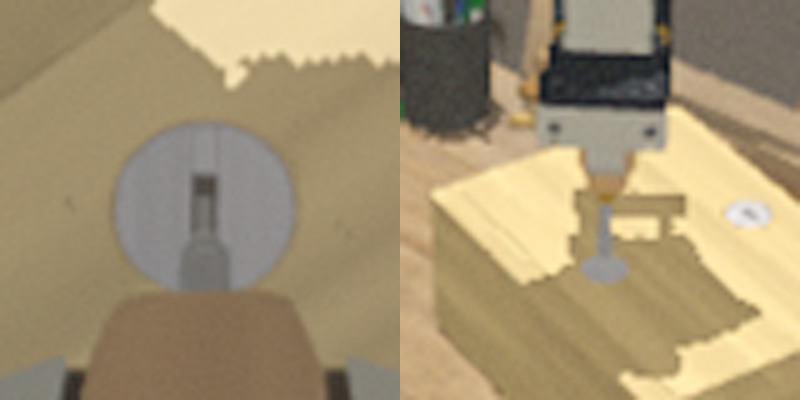

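The blade is edge-on to the wrist camera. In the left half it is at column 203 and the slot is at column 204, centred on the cam at (205,208), so it is well aligned. I go down gently.

Emit:
{"op": "carry_out", "data": {
  "claw": [2.2,2.2,2.2,2.2,2.2,2.2],
  "delta_pos": [
    [0.05,0,0.3],
    [0,0,0.3],
    [0,0,0.2],
    [0,0,0.1],
    [0,0,0.1],
    [0,0,0]
  ],
  "angular": [
    [0,0,0],
    [0,0,0],
    [0,0,0],
    [0,0,0],
    [0,0,0],
    [0,0,0]
  ]
}}

```text
clock: 16.85
position: [0.5205, -0.064, 0.1856]
ee_rot: [-1.352, -2.836, 0.0]
force: [0.5, 0.5, -0.6]
width: 0.283
gripper_force: 29.6
```

Emit:
{"op": "carry_out", "data": {
  "claw": [2.2,2.2,2.2],
  "delta_pos": [
    [0,0,0.1],
    [0,0,0.1],
    [0,0,0]
  ],
  "angular": [
    [0,0,0],
    [0,0,0],
    [0,0,0]
  ]
}}

```text
clock: 17.15
position: [0.5204, -0.064, 0.1836]
ee_rot: [-1.352, -2.836, 0.0]
force: [0.5, -0.6, -1.4]
width: 0.287
gripper_force: 29.6
```

Emit:
{"op": "carry_out", "data": {
  "claw": [2.2,2.2,2.2],
  "delta_pos": [
    [0,0,0.1],
    [0,0,0.1],
    [0,0,0]
  ],
  "angular": [
    [0,0,0],
    [0,0,0],
    [0,0,0]
  ]
}}

```text
clock: 17.45
position: [0.5204, -0.064, 0.1816]
ee_rot: [-1.352, -2.835, 0.0]
force: [1.2, 0.3, -0.3]
width: 0.286
gripper_force: 29.6
```

Emit:
{"op": "carry_out", "data": {
  "claw": [2.2,2.2],
  "delta_pos": [
    [0,0,0.05],
    [0,0,0]
  ],
  "angular": [
    [0,0,0],
    [0,0,0]
  ]
}}

```text
clock: 17.65
position: [0.5205, -0.064, 0.1813]
ee_rot: [1.352, 2.836, 0.0]
force: [-0.8, 0.4, 0.9]
width: 0.287
gripper_force: 29.6
```

Emit:
{"op": "carry_out", "data": {
  "claw": [2.2,2.2],
  "delta_pos": [
    [0,0,0.06],
    [0,0,0]
  ],
  "angular": [
    [0,0,0],
    [0,0,0]
  ]
}}

```text
clock: 17.85
position: [0.5207, -0.0641, 0.1811]
ee_rot: [1.352, 2.835, 0.001]
force: [-1.7, 1.5, 6.5]
width: 0.281
gripper_force: 29.6
```

```bash
cat >> h.py <<'E'
def avg(n=6):
    S=[]
    for _ in range(n): arm.get_image("scene"); S.append(arm.observe())
    F=np.mean([s["force"] for s in S],0); M=np.array([s["ft_torque"] for s in S]); print("F",F.round(2),"M",M.mean(0).round(4),"sd",M[:,2].std().round(4))
E
python3 - <<'E'
from h import *
avg(4); st()
E
```

```text
F [-2.17  0.36  6.29] M [0.0192 0.6047 0.0219] sd 0.0238
18.05 pos [ 0.5207 -0.0641  0.1811] ytool [0.777 0.629] yaw 0.6808 z [ 0.001  0.    -1.   ] F [-2.9  0.6  6.5] M [0.035 0.62  0.016] w 26.4 29.59617644548416 j [-0.54  0.38  0.76  1.92 -0.31  0.96  1.04]
```

Emit:
{"op": "carry_out", "data": {
  "claw": [2.2,2.2,2.2,2.2,2.2,2.2,2.2,2.2],
  "delta_pos": [
    [0,0,-0.02],
    [0,0,0],
    [0,0,0],
    [0,0,0],
    [0,0,0],
    [0,0,0],
    [0,0,0],
    [0,0,0]
  ],
  "angular": [
    [0,0,0.05],
    [0,0,0.1],
    [0,0,0.1],
    [0,0,0.1],
    [0,0,0.1],
    [0,0,0.05],
    [0,0,0],
    [0,0,0]
  ]
}}

```text
clock: 18.85
position: [0.5208, -0.0641, 0.1812]
ee_rot: [2.011, 2.413, 0.001]
force: [-1.0, -0.5, 4.2]
width: 0.287
gripper_force: 29.6
```

Run:
```python
from h import *
avg(5); st(); print(arm.observe()["joint_efforts"][6])
```

```text
F [-0.88  0.1   5.36] M [-0.0748  0.4097  0.0474] sd 0.0335
19.1 pos [ 0.5208 -0.0641  0.1812] ytool [0.984 0.18 ] yaw 0.1815 z [ 0.001  0.    -1.   ] F [-0.5  0.8  4.7] M [-0.079  0.438  0.103] w 25.8 29.614934027194977 j [-0.63  0.41  0.89  1.93 -0.38  0.98  0.62]
-0.030442604329437017
```

Emit:
{"op": "carry_out", "data": {
  "claw": [2.2,2.2,2.2,2.2,2.2,2.2],
  "delta_pos": [
    [0,0,0],
    [0,0,0],
    [0,0,0],
    [0,0,0],
    [0,0,0],
    [0,0,0]
  ],
  "angular": [
    [0,0,0.05],
    [0,0,0.1],
    [0,0,0.1],
    [0,0,0.1],
    [0,0,0.1],
    [0,0,0]
  ]
}}

```text
clock: 19.7
position: [0.5211, -0.0641, 0.1812]
ee_rot: [2.501, 1.9, 0.001]
force: [1.2, -0.1, 5.0]
width: 0.285
gripper_force: 29.6
```

Run:
```python
from h import *
avg(6); st(); print(arm.observe()["joint_efforts"][6])
```

```text
F [-0.58  0.65  4.83] M [-0.0241  0.1122  0.0393] sd 0.0143
20.0 pos [ 0.5211 -0.0641  0.1812] ytool [ 0.964 -0.265] yaw -0.268 z [ 0.001  0.    -1.   ] F [-0.1  0.3  4.9] M [-0.035  0.106  0.042] w 26.2 29.616792798042297 j [-0.71  0.46  1.02  1.93 -0.46  1.01  0.26]
-0.01937419641762972
```

Emit:
{"op": "carry_out", "data": {
  "claw": [2.2,2.2,2.2],
  "delta_pos": [
    [0,0,0],
    [0,0,0],
    [0,0,0]
  ],
  "angular": [
    [0,0,0.06],
    [0,0,0.04],
    [0,0,0]
  ]
}}

```text
clock: 20.3
position: [0.5211, -0.0641, 0.1812]
ee_rot: [2.591, 1.775, 0.001]
force: [0.3, 0.1, 6.4]
width: 0.287
gripper_force: 29.6
```

Run:
```python
from h import *
avg(6); st()
```

```text
F [-0.17  0.02  5.32] M [-0.0259  0.0353  0.047 ] sd 0.0139
20.6 pos [ 0.5211 -0.0641  0.1812] ytool [ 0.933 -0.36 ] yaw -0.3681 z [ 0.001 -0.    -1.   ] F [-0.6  0.4  5.5] M [-0.041  0.022  0.06 ] w 26.3 29.626846611499786 j [-0.72  0.47  1.05  1.93 -0.48  1.02  0.18]
```

Emit:
{"op": "carry_out", "data": {
  "claw": [2.2,2.2],
  "delta_pos": [
    [0,0,0],
    [0,0,0]
  ],
  "angular": [
    [0,0,0.04],
    [0,0,0]
  ]
}}

```text
clock: 20.8
position: [0.5211, -0.0641, 0.1812]
ee_rot: [2.626, 1.723, 0.001]
force: [1.2, 0.6, 5.9]
width: 0.283
gripper_force: 29.6
```

Run:
```python
from h import *
avg(6); st()
```

```text
F [0.54 0.16 5.57] M [-0.053   0.0147  0.0585] sd 0.0181
21.1 pos [ 0.5211 -0.0641  0.1812] ytool [ 0.918 -0.397] yaw -0.4078 z [ 0.001 -0.    -1.   ] F [ 1.3 -0.5  5.6] M [-0.092  0.015  0.066] w 26.3 29.63179439306259 j [-0.73  0.48  1.06  1.93 -0.49  1.02  0.15]
```

Emit:
{"op": "carry_out", "data": {
  "claw": [2.2,2.2],
  "delta_pos": [
    [0,0,0],
    [0,0,0]
  ],
  "angular": [
    [0,0,0.04],
    [0,0,0]
  ]
}}

```text
clock: 21.3
position: [0.5212, -0.0641, 0.1812]
ee_rot: [2.66, 1.671, 0.002]
force: [-0.1, 1.1, 6.4]
width: 0.285
gripper_force: 29.6
```

Run:
```python
from h import *
avg(6); st()
```

```text
F [0.6  0.17 5.38] M [-0.0441 -0.0492  0.0559] sd 0.0356
21.6 pos [ 0.5211 -0.0641  0.1812] ytool [ 0.901 -0.433] yaw -0.4478 z [ 0.001 -0.    -1.   ] F [ 0.6 -0.4  5.1] M [-0.061 -0.06   0.02 ] w 26.0 29.63400363922119 j [-0.73  0.48  1.08  1.93 -0.5   1.02  0.11]
```

Emit:
{"op": "carry_out", "data": {
  "claw": [2.2,2.2],
  "delta_pos": [
    [0,0,0],
    [0,0,0]
  ],
  "angular": [
    [0,0,0.05],
    [0,0,0]
  ]
}}

```text
clock: 21.8
position: [0.5211, -0.0641, 0.1812]
ee_rot: [2.701, 1.603, 0.001]
force: [0.9, 0.0, 6.6]
width: 0.285
gripper_force: 29.6
```

Run:
```python
from h import *
avg(6); st()
```

```text
F [0.56 0.05 5.57] M [-0.0708 -0.0756  0.0609] sd 0.0187
22.1 pos [ 0.5211 -0.0641  0.1812] ytool [ 0.879 -0.477] yaw -0.4978 z [ 0.001 -0.    -1.   ] F [ 0.2 -0.7  4.3] M [-0.089 -0.081  0.048] w 26.4 29.633631706237793 j [-0.74  0.49  1.09  1.93 -0.51  1.03  0.08]
```

Emit:
{"op": "carry_out", "data": {
  "claw": [2.2,2.2],
  "delta_pos": [
    [0,0,0],
    [0,0,0]
  ],
  "angular": [
    [0,0,0.05],
    [0,0,0]
  ]
}}

```text
clock: 22.3
position: [0.5212, -0.0641, 0.1812]
ee_rot: [2.74, 1.535, 0.001]
force: [1.2, 0.7, 6.6]
width: 0.289
gripper_force: 29.6
```

Run:
```python
from h import *
avg(6); st()
```

```text
F [ 0.34 -0.09  5.44] M [-0.075  -0.1063  0.0466] sd 0.0275
22.6 pos [ 0.5212 -0.0641  0.1812] ytool [ 0.854 -0.521] yaw -0.5477 z [ 0.001 -0.    -1.   ] F [ 2.1 -1.   4.8] M [-0.069 -0.107  0.027] w 26.1 29.640974700450897 j [-0.75  0.49  1.1   1.93 -0.52  1.03  0.04]
```

Emit:
{"op": "carry_out", "data": {
  "claw": [2.2,2.2],
  "delta_pos": [
    [0,0,0],
    [0,0,0]
  ],
  "angular": [
    [0,0,0.05],
    [0,0,0]
  ]
}}

```text
clock: 22.8
position: [0.5212, -0.0641, 0.1811]
ee_rot: [2.777, 1.466, 0.001]
force: [1.0, 0.6, 6.6]
width: 0.284
gripper_force: 29.6
```

Run:
```python
from h import *
avg(6); st()
```

```text
F [0.86 0.04 5.73] M [-0.0932 -0.1281  0.0802] sd 0.0171
23.1 pos [ 0.5212 -0.0641  0.1812] ytool [ 0.827 -0.563] yaw -0.5976 z [ 0.001 -0.    -1.   ] F [0.6 0.  6.5] M [-0.104 -0.117  0.097] w 26.0 29.6458500623703 j [-0.76  0.5   1.12  1.93 -0.53  1.04 -0.  ]
```

Emit:
{"op": "carry_out", "data": {
  "claw": [2.2,2.2],
  "delta_pos": [
    [0,0,0],
    [0,0,0]
  ],
  "angular": [
    [0,0,0.015],
    [0,0,0]
  ]
}}

```text
clock: 23.3
position: [0.5212, -0.0641, 0.1812]
ee_rot: [2.787, 1.447, 0.002]
force: [1.9, -0.4, 4.8]
width: 0.285
gripper_force: 29.7
```

Run:
```python
from h import *
avg(8); st()
```

```text
F [ 0.7  -0.04  5.3 ] M [-0.0652 -0.1386  0.0932] sd 0.0195
23.7 pos [ 0.5212 -0.0641  0.1812] ytool [ 0.818 -0.575] yaw -0.6126 z [ 0.001 -0.    -1.   ] F [1.  0.3 5.2] M [-0.071 -0.104  0.116] w 25.9 29.651988744735718 j [-0.76  0.5   1.12  1.93 -0.53  1.04 -0.01]
```

Rising past the drag (about 0.05): 0.080, then 0.093. One more small step.

Emit:
{"op": "carry_out", "data": {
  "claw": [2.2,2.2],
  "delta_pos": [
    [0,0,0],
    [0,0,0]
  ],
  "angular": [
    [0,0,0.015],
    [0,0,0]
  ]
}}

```text
clock: 23.9
position: [0.5212, -0.0642, 0.1812]
ee_rot: [2.798, 1.426, 0.002]
force: [1.1, 1.1, 5.3]
width: 0.287
gripper_force: 29.6
```

Run:
```python
from h import *
avg(10); st()
```

```text
F [0.87 0.28 5.47] M [-0.0787 -0.1608  0.0668] sd 0.031
24.4 pos [ 0.5212 -0.0642  0.1812] ytool [ 0.809 -0.587] yaw -0.6277 z [ 0.001 -0.    -1.   ] F [0.9 0.2 5. ] M [-0.101 -0.142  0.05 ] w 25.8 29.641116857528687 j [-0.76  0.51  1.13  1.93 -0.53  1.04 -0.03]
```

Emit:
{"op": "carry_out", "data": {
  "claw": [2.2,2.2],
  "delta_pos": [
    [0,0,0],
    [0,0,0]
  ],
  "angular": [
    [0,0,0.03],
    [0,0,0]
  ]
}}

```text
clock: 24.6
position: [0.5212, -0.0642, 0.1812]
ee_rot: [2.821, 1.381, 0.002]
force: [1.3, -0.1, 6.3]
width: 0.282
gripper_force: 29.6
```

Run:
```python
from h import *
avg(10); st()
```

```text
F [ 1.03 -0.03  5.65] M [-0.1309 -0.2659  0.0739] sd 0.0239
25.1 pos [ 0.5212 -0.0642  0.1812] ytool [ 0.79  -0.613] yaw -0.6593 z [ 0.001 -0.    -1.   ] F [-0.3 -0.3  5. ] M [-0.146 -0.326  0.06 ] w 26.1 29.634268283843994 j [-0.76  0.51  1.14  1.93 -0.54  1.04 -0.05]
```

Emit:
{"op": "carry_out", "data": {
  "claw": [2.2,2.2],
  "delta_pos": [
    [0,0,0],
    [0,0,0]
  ],
  "angular": [
    [0,0,0.04],
    [0,0,0]
  ]
}}

```text
clock: 25.3
position: [0.5212, -0.0642, 0.1812]
ee_rot: [2.848, 1.324, 0.002]
force: [1.4, 0.4, 6.5]
width: 0.28
gripper_force: 29.7
```

Run:
```python
from h import *
avg(6); st()
```

```text
F [ 1.3  -0.27  5.65] M [-0.1446 -0.2826  0.0886] sd 0.026
25.6 pos [ 0.5212 -0.0642  0.1812] ytool [ 0.765 -0.644] yaw -0.6993 z [ 0.001 -0.    -1.   ] F [ 2.1 -0.7  5.5] M [-0.188 -0.239  0.074] w 26.0 29.64977592229843 j [-0.77  0.52  1.15  1.93 -0.55  1.05 -0.08]
```

Emit:
{"op": "carry_out", "data": {
  "claw": [2.2,2.2],
  "delta_pos": [
    [0,0,0],
    [0,0,0]
  ],
  "angular": [
    [0,0,0.03],
    [0,0,0]
  ]
}}

```text
clock: 25.8
position: [0.5212, -0.0642, 0.1811]
ee_rot: [2.867, 1.281, 0.002]
force: [1.0, 0.7, 6.7]
width: 0.28
gripper_force: 29.6
```

Run:
```python
from h import *
avg(6); st()
```

```text
F [ 1.3  -0.21  5.56] M [-0.1317 -0.2678  0.0701] sd 0.0246
26.1 pos [ 0.5212 -0.0642  0.1812] ytool [ 0.746 -0.666] yaw -0.7292 z [ 0.001 -0.    -1.   ] F [ 1.1 -0.5  5.1] M [-0.106 -0.284  0.045] w 25.9 29.645122289657593 j [-0.77  0.52  1.16  1.93 -0.55  1.05 -0.1 ]
```

Emit:
{"op": "carry_out", "data": {
  "claw": [2.2,2.2],
  "delta_pos": [
    [0,0,0],
    [0,0,0]
  ],
  "angular": [
    [0,0,0.04],
    [0,0,0]
  ]
}}

```text
clock: 26.3
position: [0.5212, -0.0642, 0.1812]
ee_rot: [2.893, 1.223, 0.002]
force: [1.2, -0.2, 6.1]
width: 0.283
gripper_force: 29.7
```

Run:
```python
from h import *
avg(6); st()
```

```text
F [1.22 0.09 5.7 ] M [-0.1636 -0.2649  0.0925] sd 0.0211
26.6 pos [ 0.5212 -0.0642  0.1812] ytool [ 0.719 -0.696] yaw -0.7692 z [ 0.001 -0.    -1.   ] F [2.  0.1 5.5] M [-0.203 -0.233  0.091] w 26.0 29.66675341129303 j [-0.78  0.53  1.17  1.93 -0.56  1.06 -0.13]
```

Emit:
{"op": "carry_out", "data": {
  "claw": [2.2,2.2],
  "delta_pos": [
    [0,0,0],
    [0,0,0]
  ],
  "angular": [
    [0,0,0.03],
    [0,0,0]
  ]
}}

```text
clock: 26.8
position: [0.5212, -0.0642, 0.1812]
ee_rot: [2.91, 1.18, 0.002]
force: [1.8, -0.9, 6.1]
width: 0.284
gripper_force: 29.7
```

Run:
```python
from h import *
avg(6); st()
```

```text
F [ 0.95 -0.03  6.41] M [-0.1651 -0.255   0.1643] sd 0.024
27.1 pos [ 0.5212 -0.0642  0.1812] ytool [ 0.697 -0.717] yaw -0.7992 z [ 0.001 -0.    -1.   ] F [0.9 0.2 6.3] M [-0.178 -0.256  0.128] w 26.0 29.683225750923157 j [-0.78  0.53  1.18  1.93 -0.57  1.06 -0.16]
```

The torque jumped to 0.16 N·m, so the cam is seated. I ease off within the blade's play and lift out.

Emit:
{"op": "carry_out", "data": {
  "claw": [2.2,2.2,2.2,2.2,2.2,2.2,2.2,2.2],
  "delta_pos": [
    [0,0,0],
    [0,0,-0.2],
    [0,0,-0.5],
    [0,0,-0.8],
    [0,0,-1.5],
    [0,0,-2],
    [0,0,-1],
    [0,0,0]
  ],
  "angular": [
    [0,0,-0.06],
    [0,0,0],
    [0,0,0],
    [0,0,0],
    [0,0,0],
    [0,0,0],
    [0,0,0],
    [0,0,0]
  ]
}}

```text
clock: 27.9
position: [0.5212, -0.0641, 0.2424]
ee_rot: [2.873, 1.269, 0.004]
force: [-0.0, 0.1, -1.4]
width: 0.278
gripper_force: 29.9
```

Run:
```python
from h import *
avg(2); st(); go([.4279,.2552,.250],1.801)
s=arm.observe(); r=R.from_rotvec(s["ee_rot"])
```

```text
F [-0.31  0.59 -1.68] M [-0.1323  0.0943 -0.0017] sd 0.0074
28.0 pos [ 0.5203 -0.0636  0.2407] ytool [ 0.739 -0.673] yaw -0.7389 z [-0.     0.001 -1.   ] F [-0.6  0.7 -1.7] M [-0.118  0.053  0.006] w 25.5 29.85462337732315 j [-0.83  0.45  1.23  1.86 -0.47  1.17 -0.19]
delta tool cm [ 17.35 -28.31  -0.91] rows 9.0
turn tool [-6.000e-04 -3.000e-04  6.017e-01]
```

Emit:
{"op": "carry_out", "data": {
  "claw": [2.2,2.2,2.2,2.2,2.2,2.2,2.2,2.2,2.2,2.2,2.2,2.2,2.2,2.2,2.2,2.2,2.2,2.2,2.2,2.2],
  "delta_pos": [
    [0,0,0],
    [0,0,0],
    [0,0,0],
    [0,0,0],
    [0,0,0],
    [0,0,0],
    [0,0,0],
    [0,0,0],
    [0,0,0],
    [0,0,0],
    [0,0,0],
    [0,0,0],
    [0,0,0],
    [0,0,0],
    [0,0,0],
    [0,0,0],
    [0,0,0],
    [0,0,0],
    [0,0,0],
    [0,0,0]
  ],
  "angular": [
    [0,0,-0.141],
    [0,0,-0.141],
    [0,0,-0.141],
    [0,0,-0.141],
    [0,0,-0.141],
    [0,0,-0.141],
    [0,0,-0.141],
    [0,0,-0.141],
    [0,0,-0.141],
    [0,0,-0.141],
    [0,0,-0.141],
    [0,0,-0.141],
    [0,0,-0.141],
    [0,0,-0.141],
    [0,0,-0.141],
    [0,0,-0.141],
    [0,0,-0.141],
    [0,0,-0.141],
    [0,0,0],
    [0,0,0]
  ]
}}

```text
clock: 30.0
position: [0.5201, -0.064, 0.2402]
ee_rot: [0.35, -3.121, -0.001]
force: [-0.5, -0.6, -1.0]
width: 0.286
gripper_force: 29.9
```

Run:
```python
from h import *
st(); go([.4279,.2552,.245],1.801)
```

```text
30.0 pos [ 0.5201 -0.064   0.2402] ytool [-0.222  0.975] yaw 1.7945 z [-0.001  0.    -1.   ] F [-0.5 -0.6 -1. ] M [0.093 0.033 0.022] w 26.3 29.85438644886017 j [-0.43  0.27  0.57  1.83 -0.17  1.08  2.  ]
delta tool cm [ 1.91 33.17 -0.46] rows 9.0
turn tool [ 0.0005 -0.0011 -0.0065]
```

Emit:
{"op": "carry_out", "data": {
  "claw": [2.2,2.2,2.2,2.2,2.2,2.2,2.2,2.2,2.2,2.2,2.2,2.2,2.2],
  "delta_pos": [
    [0.19,3.32,0],
    [0.19,3.32,0],
    [0.19,3.32,0],
    [0.19,3.32,0],
    [0.19,3.32,0],
    [0.19,3.32,0],
    [0.19,3.32,0],
    [0.19,3.32,0],
    [0.19,3.32,0],
    [0.19,3.29,0],
    [0,0,0],
    [0,0,0],
    [0,0,0]
  ],
  "angular": [
    [0,0,-0.006],
    [0,0,0],
    [0,0,0],
    [0,0,0],
    [0,0,0],
    [0,0,0],
    [0,0,0],
    [0,0,0],
    [0,0,0],
    [0,0,0],
    [0,0,0],
    [0,0,0],
    [0,0,0]
  ]
}}

```text
clock: 31.3
position: [0.4255, 0.2533, 0.2406]
ee_rot: [0.362, -3.12, 0.001]
force: [0.3, -1.0, -1.0]
width: 0.281
gripper_force: 29.9
```

Run:
```python
from h import *
st(); go([.4279,.2552,.160],1.801)
P=arm.get_image("wrist"); s=arm.observe(); print("tip expected px",proj(P,s["position"]-[0,0,.0744]))
for d in arm.place_of("driver",P): print(d["conf"],px(P,d["centre"]))
```

```text
31.3 pos [0.4255 0.2533 0.2406] ytool [-0.229  0.973] yaw 1.802 z [-0.    -0.001 -1.   ] F [ 0.3 -1.  -1. ] M [ 0.048 -0.016 -0.016] w 25.8 29.854561686515808 j [-0.96  0.21  0.38  1.88 -0.09  1.06  1.26]
delta tool cm [-0.28  0.14  8.06] rows 3.0
turn tool [-0.0006 -0.0004  0.001 ]
tip expected px [253.07117492 204.16632301]
0.88 [251.904 204.096]
0.69 [295.2192  75.9168]
```

Emit:
{"op": "carry_out", "data": {
  "claw": [2.2,2.2,2.2,2.2,2.2,2.2,2.2],
  "delta_pos": [
    [-0.28,0.14,1],
    [0,0,2.2],
    [0,0,2.5],
    [0,0,1.8],
    [0,0,1],
    [0,0,0],
    [0,0,0]
  ],
  "angular": [
    [0,0,0],
    [0,0,0],
    [0,0,0],
    [0,0,0],
    [0,0,0],
    [0,0,0],
    [0,0,0]
  ]
}}

```text
clock: 32.1
position: [0.4282, 0.2563, 0.1562]
ee_rot: [-0.366, 3.12, 0.0]
force: [-0.6, -0.2, -1.4]
width: 0.282
gripper_force: 29.9
```

Run:
```python
from h import *
st(); go([.4279,.2552,.088],1.801)
```

```text
32.1 pos [0.4282 0.2563 0.1562] ytool [-0.231  0.973] yaw 1.8042 z [ 0.  0. -1.] F [-0.6 -0.2 -1.4] M [ 0.074  0.044 -0.029] w 25.9 29.85461264848709 j [-0.93  0.31  0.36  1.99 -0.14  0.86  1.31]
delta tool cm [ 0.05 -0.1   6.82] rows 2.0
turn tool [0.0001 0.0005 0.0032]
```

Emit:
{"op": "carry_out", "data": {
  "claw": [2.2,2.2,2.2,2.2,2.2,2.2,2.2,2.2,2.2],
  "delta_pos": [
    [0.05,-0.1,0.2],
    [0,0,0.8],
    [0,0,1.2],
    [0,0,1.5],
    [0,0,1.5],
    [0,0,0.9],
    [0,0,0.4],
    [0,0,0.2],
    [0,0,0]
  ],
  "angular": [
    [0,0,0],
    [0,0,0],
    [0,0,0],
    [0,0,0],
    [0,0,0],
    [0,0,0],
    [0,0,0],
    [0,0,0],
    [0,0,0]
  ]
}}

```text
clock: 33.0
position: [0.4275, 0.2553, 0.0889]
ee_rot: [-0.367, 3.12, 0.0]
force: [0.7, -0.8, -1.9]
width: 0.282
gripper_force: 29.9
```

Run:
```python
from h import *
st()
```

```text
33.0 pos [0.4275 0.2553 0.0889] ytool [-0.232  0.973] yaw 1.8049 z [ 0.  0. -1.] F [ 0.7 -0.8 -1.9] M [ 0.061 -0.027  0.063] w 25.9 29.85463321208954 j [-0.9   0.41  0.33  2.06 -0.2   0.7   1.37]
```

Fully in, about 1.5 mm above resting. I lower until there is light contact, release and rise.

Emit:
{"op": "carry_out", "data": {
  "claw": [2.2,2.2,2.2],
  "delta_pos": [
    [0,0,0.1],
    [0,0,0.05],
    [0,0,0]
  ],
  "angular": [
    [0,0,0],
    [0,0,0],
    [0,0,0]
  ]
}}

```text
clock: 33.3
position: [0.4275, 0.2554, 0.0876]
ee_rot: [-0.367, 3.12, 0.001]
force: [-0.3, -1.5, -0.9]
width: 0.277
gripper_force: 29.9
```

Emit:
{"op": "carry_out", "data": {
  "claw": [4.6,4.6,4.6,4.6,4.6,4.6,4.6,4.6,4.6,4.6,4.6,4.6,4.6,4.6,4.6],
  "delta_pos": [
    [0,0,0],
    [0,0,0],
    [0,0,0],
    [0,0,0],
    [0,0,-0.5],
    [0,0,-1.5],
    [0,0,-2.5],
    [0,0,-3],
    [0,0,-3],
    [0,0,-3],
    [0,0,-2],
    [0,0,-0.5],
    [0,0,0],
    [0,0,0],
    [0,0,0]
  ],
  "angular": [
    [0,0,0],
    [0,0,0],
    [0,0,0],
    [0,0,0],
    [0,0,0],
    [0,0,0],
    [0,0,0],
    [0,0,0],
    [0,0,0],
    [0,0,0],
    [0,0,0],
    [0,0,0],
    [0,0,0],
    [0,0,0],
    [0,0,0]
  ]
}}

```text
clock: 34.8
position: [0.4268, 0.2549, 0.2462]
ee_rot: [0.367, -3.118, 0.002]
force: [-0.9, -0.3, -0.1]
width: 0.498
gripper_force: 0.0
```

```bash
python3 - <<'E'
from h import *
st(); P=arm.get_image("wrist"); Q=arm.get_image("scene")
u,v=proj(P,np.array([.428,.265,.1])).astype(int); a=P["frame"][max(v-75,0):v+75,u-75:u+75,::-1]
u,v=proj(Q,np.array([.5,.06,.1])).astype(int); b=Q["frame"][v-75:v+75,u-100:u+50,::-1]
cv2.imwrite("pics/end.png",np.hstack([cv2.resize(i,(400,400),interpolation=cv2.INTER_CUBIC) for i in(a,b)]))
E
sed -n '/^r=diff/,$d;p' fit.py > fit2.py; echo 'r=differential_evolution(cost,[(.41,.445),(.24,.27),(-.8,.8),(.6,1),(.6,1),(0,.9)],seed=1,maxiter=40,popsize=10);print(r.x.round(4),r.fun)' >> fit2.py; python3 fit2.py
```

```text
34.8 pos [0.4268 0.2549 0.2462] ytool [-0.232  0.973] yaw 1.805 z [-0.002 -0.001 -1.   ] F [-0.9 -0.3 -0.1] M [ 0.039 -0.027  0.027] w 45.8 0.0 j [-0.97  0.21  0.39  1.87 -0.09  1.08  1.26]
1194 240 268 161 206
[0.4284 0.2559 0.2363 0.9192 0.6955 0.4199] 0.030422389220005175
```

View pics/end.png

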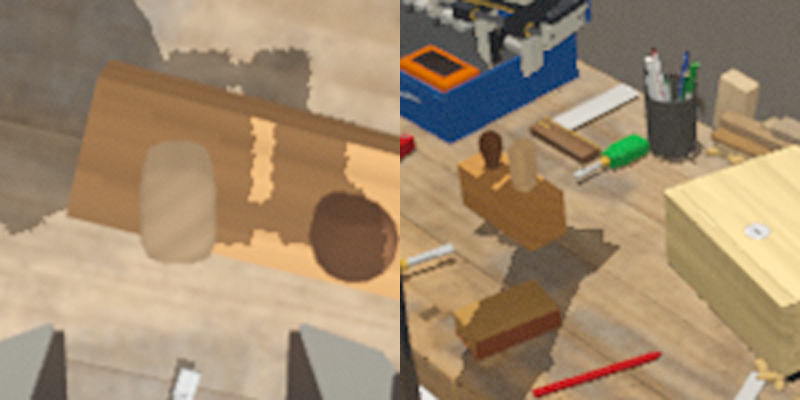

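The driver stands upright in its hole at (178,200) in the left half, the bradawl is untouched, and the front board is flush with the box. I hand in.

```bash
python3 -c "
from cell import arm
print(arm.sign_off())"
```

```text
the job is handed in; nothing more can be done
None
```

I pushed the front board home, turned the cam clockwise about 1.4 rad until it seated, and hung the driver back upright in its hole; I stopped at about 0.16 N·m, past the 0.10 to 0.14 N·m asked for but under the 0.2 that bruises the slot, and handed the job in at about 35 s.

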